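# Roll two hexagonal maple blanks marked face up against the drilling fence

### The arm

A 6-joint arm with a two-finger parallel gripper is mounted at the origin on the work surface. World frame = base frame: x ahead of the robot, y to its left, z up, the work surface at z = 0. Lengths are in m, angles in rad, forces in N, time in s.
With the tool pointing down it reaches from about 0.35 to 0.775 m from the base axis. Payload 5.5 kg.
Tool frame: the origin (TCP) lies at the very end of the fingers, on their centre line; the grasp point (between the pads) lies 19 mm behind it (env.grip_point_offset is the distance from the TCP to the grasp point, in m); z points along the fingers, y is the line along which they close (so a half turn about z gives the same grasp; the last joint's range is limited). The gripper opens to 85 mm and grips with 20 to 120 N. Pads are 22 mm wide; open, the fingers measure 114 mm over their backs; the gripper's body (76 mm by 85 mm) begins 54 mm behind the grasp point. The pads swing forward as they close: fully open they stand 13 mm farther back than shut.
Start: joints at [1.063, 0.313, 0.046, 1.304, 0, 1.431], TCP at [0.207, 0.537, 0.231] pointing down, gripper open.
Joint ranges: [-2.76, 2.76], [-0.86, 1.69], [-1.03, 1.26], [-2.2, 2.34], [-1.47, 1.5], [-3.14, 3.14]. Speed limits (rad/s): [2.57, 2.57, 3.14, 3.14, 3.14, 3.14].

### API

Orientations are given as a unit quaternion [w, x, y, z].
In Python, from workcell import sensors, imaging, workorder, env gives the robot as it stands.
- The arm moves only by the shell command python3 -m handwheel 'ROWS' [FORCE]. ROWS is JSON, a list of rows, each a list of 5 numbers: the shift along the tool's x, y, z in mm, then the turn about the tool's z in rad, then the opening, from 0 (shut) to 1 (fully open). A call has 1 to 8 rows; each row is the pose to reach, as a shift and turn from the pose commanded when the call began, along the tool's axes at that moment; what a row does not reach only later rows make up. A row lasts 1/10 s, in which the tool goes at most 50 mm and 8.59 degrees, less where a joint would pass 70% of its speed; a pose out of reach is approached as far as the arm can. A call with a gripper value outside its range is refused whole. The fingers move at their own pace and stop on an object; FORCE is the grip in N (left out, the last holds). Time passes only in rows, so rows that repeat a pose let the fingers close. It gives the time, the measured TCP pose, the force, the opening and the grip force at its end, in the units of the state.
- sensors.get_state(): the state, without advancing time (a new reading comes with each control period).
- imaging.read_camera(name): name is "scene" or "top" or "wrist"; returns a dict with "color" (384x512x3 uint8, blue, green, red), "z_map" (384x512 float32, m along the optical axis (not along the pixel's ray), 0 where there is no reading), "fx", "fy", "cx", "cy" (pixels), "xyz" and "rotation" of the camera in the world. Camera axes: x right, y down, z forward; pixel columns grow to the right and rows downward; lengths in m; the calibration is good to about 2 mm. A picture is of the moment at which its call begins.
- workorder.hand_in(): hands the job in; it is judged then, once.
The state is a dict: "clock": time; "joint_pos": joint angles; "qvel": joint speeds; "tau": joint torques, N m; "tcp_pos": TCP position; "orientation": TCP orientation; "wrist_force": force on the tool from outside, world axes, zero at the start; "ft_torque": the same for the moment, N m; "finger_gap": finger opening in m; "grip_force": force on a finger pad.
Only numpy, scipy, OpenCV 4.12 (cv2) and the standard library are available. Lean on these libraries where they do the work, as an engineer would, in place of code of your own. Each camera call takes 0.05 s, during which the arm holds its last target. There are 200 camera calls.

### The job

The two six-sided maple blanks lie on the drilling jig. Without picking them up, roll each one over its flats until its red-striped face is on top, and leave both lying flat and pushed snug and square against the jig's fence, side by side, ready for drilling. Leave the drill, the chisel and the brush where they are.

Things in the scene. Friction and masses are not known exactly. Their poses are not given: they have to be found in the camera images.
- jig: fixed jig: grey board, top 12 mm above the table, with an aluminium-faced fence along its edge nearest the robot. Origin at table height under the middle of the fence's working face, the plane x = 0. x points away from the robot, out over the board (to 190 mm); y along the fence, both 420 mm long; z up. Fence top 52 mm above the table. A blank flush to the fence has its origin at x = 29 mm here
- blank_a: loose pale maple hexagonal bar, 140 mm long, 50 mm across flats, 57.7 across corners, each flat 28.9 wide, 0.15 to 0.29 kg, lying on a flat on the board, axis roughly along the fence; left or right of the other blank. Origin: its centre, 37 mm above the table when flat; y along the bar. Friction on the board 0.41 to 0.53: it slides if pushed at mid-height, tips on to its next flat if pushed near its top
- blank_b: the other blank: same bar, size, origin, axes and behaviour as blank_a; the two may start swapped left and right. Tipping a blank over one flat towards the fence turns it 60 degrees and carries it 28.9 mm nearer
- blank_a_mark (a point): centre of blank_a's marked flat: red stripe 18 mm wide, as long as the bar, two black dots, red also on the bar's ends. z points straight out of the flat, y along the bar. Starts one flat short of the top: on the upper sloping flat on the side away from the fence
- blank_b_mark (a point): centre of blank_b's marked flat, striped alike, same axes. Starts two flats short of the top: on the lower sloping flat on the side away from the fence, so at first no stripe is seen on this blank from above
- drill: bystander: black, grey and red cordless drill standing on its battery, 200 mm long, 195 mm tall, left of the jig. Origin: centre of its underside
- chisel: bystander: chisel with a round wooden handle lying on the table right of the jig, 245 mm long, 30 mm high. Origin: on the table under its middle; x points to the blade
- brush: bystander: black bench brush with a wooden back, 200 mm long, 57 mm high, on the table beyond the jig. Origin: centre of its underside; x along its length
Not all that is in view belongs to the job. Leave any green or turquoise look-alike of the blank_a alone. What is shaped like the blank_b but blue is not meant.

How it is judged:
At the end, for the whole second after the job is handed in: both blanks lie still on the jig's base board with the red stripe on top (striped flat level within 0.1 rad), touching the fence or within about 4 mm of it, and parallel to it within 0.06 rad (angle between each of blank_a_mark, blank_b_mark's own z axis and vertical below 0.1 rad and height (world z) of each of blank_a_mark, blank_b_mark above 0.056 m and x of blank_a in the frame of jig between 0.022 and 0.0334 m and angle between the y axis of each of blank_a, blank_b and the y axis of jig, either way round below 0.06 rad and linear speed of each of blank_a, blank_b below 0.01 m/s and x of blank_b in the frame of jig between 0.022 and 0.0334 m).
It fails at once if blank_a is picked up (its centre rises more than 33 mm above its lying height) (height (world z) of blank_a above 0.07 m).
It fails at once if blank_b is picked up (its centre rises more than 33 mm above its lying height) (height (world z) of blank_b above 0.07 m).
It fails at once if the drill is displaced by more than 30 mm (distance of drill from where it was at the start of the episode above 0.03 m).
It fails at once if the chisel is displaced by more than 30 mm (distance of chisel from where it was at the start of the episode above 0.03 m).
It fails at once if the brush is displaced by more than 30 mm (distance of brush from where it was at the start of the episode above 0.03 m).
It also fails if it takes over 61 s, if anything falls off the work surface, if the arm or the gripper's body presses on something with over 40 N, if the wrist force passes 120 N, or if a joint passes its speed limit or range.

## Working session

There is one attempt and no reset: what is moved stays moved. The work goes in short steps, Python scripts to look and compute and a shell command to move; the robot and the scene stay as the last step left them, time stands still between calls to the robot, and variables do not carry over. Pictures are saved under pics/ and viewed, at most 10 in all, crops included, and the job is handed in when it is done.

```bash
mkdir -p pics; ls; cat > h.py <<'E'
import numpy as np,cv2
from workcell import sensors,imaging,workorder,env
def cam(n):
    c=imaging.read_camera(n); c['R']=np.array(c['rotation'],float)
    if c['R'].size==4:
        from scipy.spatial.transform import Rotation as Ro
        q=c['R']; c['R']=Ro.from_quat([q[1],q[2],q[3],q[0]]).as_matrix()
    c['R']=c['R'].reshape(3,3); return c
def pts(c):
    v,u=np.mgrid[:384,:512]; z=c['z_map']
    p=np.stack([(u-c['cx'])/c['fx']*z,(v-c['cy'])/c['fy']*z,z],-1)
    return p@c['R'].T+np.array(c['xyz'])
E
python3 - <<'E'
from h import *
t=cam('top');s=cam('scene')
im=np.hstack([t['color'],s['color']])
cv2.imwrite('pics/a.png',cv2.resize(t['color'],(800,600)));cv2.imwrite('pics/b.png',cv2.resize(s['color'],(800,600)))
np.savez('t.npz',**{k:t[k] for k in('color','z_map','fx','fy','cx','cy','xyz','R')})
print(t['xyz'],t['R'],t['fx']);print(s['xyz'],s['R'],s['fx']);print(sensors.get_state())
E
```

```text
pics
[ 0.53659665 -0.00196243  1.19087115] [[-0.02537418 -0.9956071   0.09012581]
 [-0.99966724  0.02485186 -0.00691308]
 [ 0.00464291 -0.09027123 -0.9959064 ]] 359.1713286628346
[1.4357201  0.11653316 1.22944494] [[-0.16239219  0.8085968  -0.56550862]
 [ 0.98669487  0.13764601 -0.08652638]
 [ 0.00787505 -0.57203566 -0.82019095]] 447.3428832413524
{'clock': 0.1, 'joint_pos': array([1.06338081e+00, 3.13939212e-01, 4.50682840e-02, 1.30360074e+00,
       2.34336785e-05, 1.43116779e+00]), 'qvel': array([-1.46057790e-05, -9.32075975e-04,  4.03789040e-03,  1.98106901e-04,
        1.03711740e-03, -1.66325527e-03]), 'tau': array([ 2.31988575e-03, -4.81725240e+01,  2.99244332e+01,  1.27540759e-02,
       -2.07869712e-04,  9.13221498e-06]), 'tcp_pos': array([0.20653082, 0.53612865, 0.23048019]), 'orientation': array([-2.77410285e-04,  1.82858741e-01,  9.83138840e-01, -7.90486510e-04]), 'wrist_force': array([-0.87265327, -0.29049175, -0.45203856]), 'ft_torque': array([ 0.04860241, -0.00809423, -0.01657643]), 'grip_force': 0.0, 'finger_gap': 0.08523385298728975}
```

View pics/a.png

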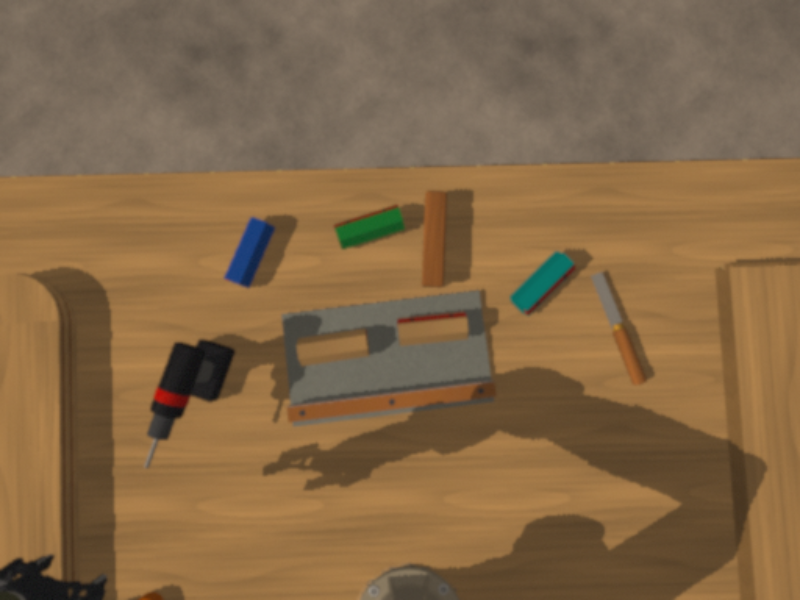

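View pics/b.png

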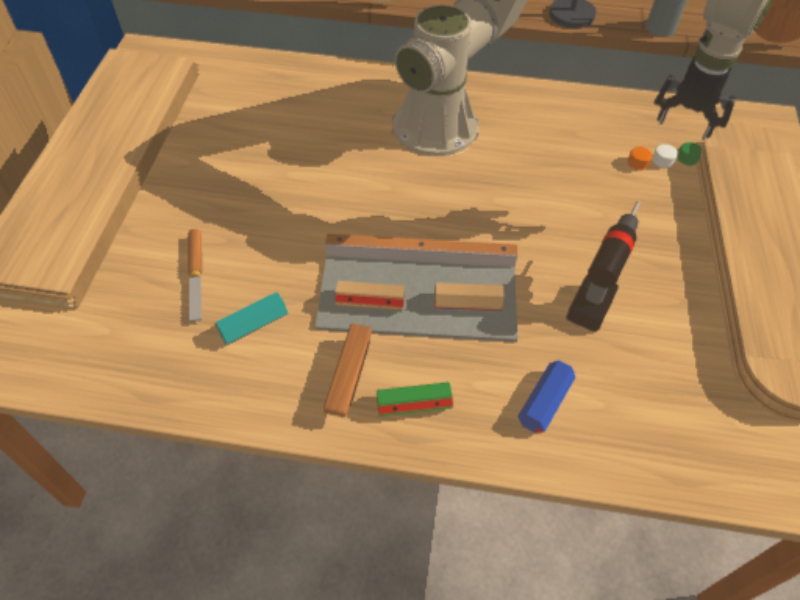

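The top view (800x600) shows blank A on the right at (433,328), with its red stripe on the far side, and blank B on the left at (332,347). The fence runs from (290,410) to (493,390). The brush's near end, at (433,285), is close to the board's far edge. Next I'll measure the poses.

```bash
cat > m.py <<'E'
from h import *
import sys
t=cam('top');P=pts(t);z=P[...,2]
hsv=cv2.cvtColor(t['color'],cv2.COLOR_BGR2HSV)
roi=np.zeros(z.shape,bool);roi[180:280,178:320]=1
def rect(m,h):
    p=P[m][:,:2];(c,(w,l),a)=cv2.minAreaRect((p*1000).astype(np.float32))
    b=cv2.boxPoints((c,(w,l),a)); e0=b[1]-b[0];e1=b[2]-b[1];e=e0 if np.hypot(*e0)>np.hypot(*e1) else e1
    an=np.degrees(np.arctan2(e[0],e[1])); an=(an+90)%180-90
    print(h,m.sum(),'c',np.round(c,1),'wl',np.round((w,l),1),'axis from y->x deg',round(an,2),'z',np.round(np.median(P[m][:,2])*1000,1));return c,an
for n,(lo,hi) in {'board':(.005,.02),'fence':(.046,.057),'top':(.057,.07)}.items():
    m=roi&(z>lo)&(z<hi)
    k,L,st,ce=cv2.connectedComponentsWithStats(m.astype(np.uint8))
    for i in range(1,k):
        if st[i,4]>80: rect(L==i,n)
red=(hsv[...,1]>130)&((hsv[...,0]<6)|(hsv[...,0]>174))&roi
k,L,st,ce=cv2.connectedComponentsWithStats(red.astype(np.uint8))
for i in range(1,k):
    if st[i,4]>15: rect(L==i,'red')
m=z>0
for nm,(r0,r1,c0,c1) in {'brush':(115,190,260,295)}.items():
    s=np.zeros(z.shape,bool);s[r0:r1,c0:c1]=1;rect(s&(z>.03),nm)
E
python3 m.py
```

```text
board 5855 c [559.   37.4] wl [194.5 423.8] axis from y->x deg -5.51 z 12.4
board 413 c [420.7  22.6] wl [ 14.4 418.4] axis from y->x deg -5.47 z 12.6
fence 83 c [613.3 -59.3] wl [  9.3 137.4] axis from y->x deg -4.1 z 51.6
fence 104 c [538.3 139.4] wl [  9.4 139.3] axis from y->x deg -6.86 z 51.1
fence 1345 c [446.9  25. ] wl [ 32.  419.7] axis from y->x deg -5.49 z 52.7
top 503 c [592.  -61.5] wl [ 38.8 140.1] axis from y->x deg -3.28 z 62.0
top 491 c [558.8 142. ] wl [ 37.3 139.5] axis from y->x deg -7.29 z 62.3
red 57 c [616.3 -76.1] wl [  6.4 106.8] axis from y->x deg -3.57 z 48.0
brush 869 c [703.9 -58.9] wl [ 59.8 348.3] axis from y->x deg -80.94 z 56.8
```

```bash
python3 -m handwheel '[[-39,-25,-20,0,1],[-77,-50,-20,0,1],[-115,-75,-20,0,1],[-154,-100,-20,0,1],[-192,-125,-20,0,1],[-231,-150,-20,0,1],[-269,-175,-20,0,1],[-308,-200,-20,0,1]]' && python3 -m handwheel '[[-39,-25,0,-0.1,1],[-77,-50,0,-0.2,1],[-115,-75,0,-0.3,1],[-154,-100,0,-0.4,1],[-192,-125,0,-0.426,1],[-231,-150,0,-0.426,1],[-269,-175,0,-0.426,1],[-308,-200,0,-0.426,1]]'
```

```text
clock: 0.95
tcp_pos: [0.4228, 0.2375, 0.2512]
orientation: [-0.0, 0.183, 0.983, 0.0]
wrist_force: [0.9, 0.5, 0.4]
finger_gap: 0.0855
grip_force: 0.0
clock: 1.75
tcp_pos: [0.6384, -0.0598, 0.2509]
orientation: [-0.0, -0.029, 1.0, 0.0]
wrist_force: [0.8, 0.5, 0.5]
finger_gap: 0.0856
grip_force: 0.0
```

```bash
python3 -m handwheel '[[0,0,50,0,1],[0,0,100,0,1],[0,0,130,0,1],[0,0,130,0,1],[0,0,130,0,1]]' && python3 - <<'E'
from h import *
s=cam('scene');P=pts(s);st=sensors.get_state();tc=st['tcp_pos'];print(tc)
d=np.abs(P[...,:2]-tc[:2]);m=(d[...,0]<.03)&(d[...,1]<.07)&(P[...,2]>.085)&(P[...,2]<.22)
for sg in(-1,1):
    q=P[m&(sg*(P[...,1]-tc[1])>.01)];o=q[np.argsort(q[:,2])][:25];print(o.mean(0),o[:,2].min(),o[:8,2], o.min(0),o.max(0))
    lo=q[q[:,2]<q[:,2].min()+.02];print('xy range',lo.min(0),lo.max(0))
v,u=np.where(m);print(u.min(),u.max(),v.min(),v.max())
cv2.imwrite('pics/c.png',cv2.resize(s['color'][90:290,150:400],(750,600)))
E
```

```text
clock: 2.25
tcp_pos: [0.6375, -0.0581, 0.1214]
orientation: [-0.001, -0.029, 1.0, 0.0]
wrist_force: [0.5, -0.3, 1.8]
finger_gap: 0.0854
grip_force: 0.0
[ 0.63875015 -0.05826667  0.12304752]
[ 0.64673801 -0.10550145  0.14866973] 0.1357072754135269 [0.13570728 0.13762495 0.13992523 0.14119562 0.14270132 0.14325167
 0.14339869 0.14368303] [ 0.62826506 -0.1137713   0.13570728] [ 0.6526659  -0.1006985   0.15893294]
xy range [ 0.62826506 -0.1137713   0.13570728] [ 0.6526659  -0.1006985   0.15492747]
[ 0.64143487 -0.00802707  0.15188351] 0.1397944458669549 [0.13979445 0.14085471 0.14171633 0.14266    0.14426873 0.14526133
 0.14580749 0.1458471 ] [ 0.63246197 -0.01365757  0.13979445] [ 0.64887999 -0.00265893  0.16413687]
xy range [ 0.63246197 -0.01365757  0.13979445] [ 0.64887999 -0.00265893  0.15972564]
210 258 164 185
```

View pics/c.png

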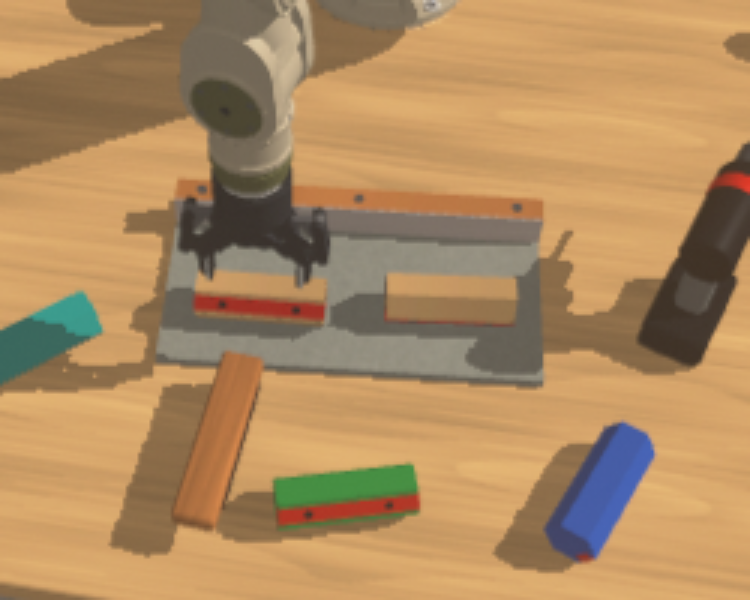

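The fingertips measure 13 mm above the TCP, which agrees with the spec. I'll lower to a tip height of 57 mm and start pushing.

```bash
python3 -m handwheel '[[0,0,40,0,1],[0,0,77,0,1],[0,0,77,0,1],[4,0,77,0,1],[8,0,77,0,1],[12,0,77,0,1],[14,0,77,0,1],[16,0,77,0,1]]' && python3 -m handwheel '[[2,0,0,0,1],[5,0,-1.5,0,1],[8,0,-3.3,0,1],[11,0,-5,0,1],[14,0,-6.5,0,1],[17,0,-7.5,0,1],[20,0,-8.3,0,1],[23,0,-9,0,1]]'&& python3 -m handwheel '[[3,0,-0.7,0,1],[6,0,-1,0,1],[9,0,-1.2,0,1],[12,0,-1.2,0,1],[15,0,-1.2,0,1],[15,0,-1.2,0,1],[15,0,-1.2,0,1]]' && python3 m.py
```

```text
clock: 3.1
tcp_pos: [0.6221, -0.0592, 0.0455]
orientation: [0.001, -0.029, 1.0, -0.0]
wrist_force: [-0.3, 0.4, -0.2]
finger_gap: 0.0855
grip_force: 0.0
clock: 3.9
tcp_pos: [0.5988, -0.0604, 0.0536]
orientation: [0.0, -0.029, 1.0, 0.0]
wrist_force: [-0.1, -0.5, 1.5]
finger_gap: 0.0854
grip_force: 0.8
clock: 4.6
tcp_pos: [0.5837, -0.0613, 0.0548]
orientation: [0.0, -0.029, 1.0, -0.0]
wrist_force: [-0.2, 0.7, 6.8]
finger_gap: 0.0852
grip_force: 2.4
board 3551 c [551.  109.3] wl [192.3 280.8] axis from y->x deg -5.57 z 12.6
board 187 c [411.9 135.4] wl [ 10.4 192.6] axis from y->x deg -5.46 z 12.5
fence 82 c [580.  144.3] wl [  8.7 137.5] axis from y->x deg -7.4 z 51.9
fence 89 c [538.4 139.8] wl [  9.1 139.5] axis from y->x deg -6.93 z 51.4
fence 93 c [ 465.8 -169.2] wl [31.5 28.8] axis from y->x deg 85.04 z 52.6
fence 659 c [436.7 130.6] wl [ 31.8 208.7] axis from y->x deg -5.5 z 52.5
top 498 c [558.8 141.7] wl [ 38.6 139.2] axis from y->x deg -6.66 z 62.3
brush 1096 c [703.8 -58. ] wl [ 57.9 347.9] axis from y->x deg -80.94 z 58.3
```

```bash
python3 - <<'E'
from h import *
s=cam('scene')
cv2.imwrite('pics/d.png',cv2.resize(s['color'][130:230,190:340],(800,533)))
E
```

```text
(no output)
```

View pics/d.png

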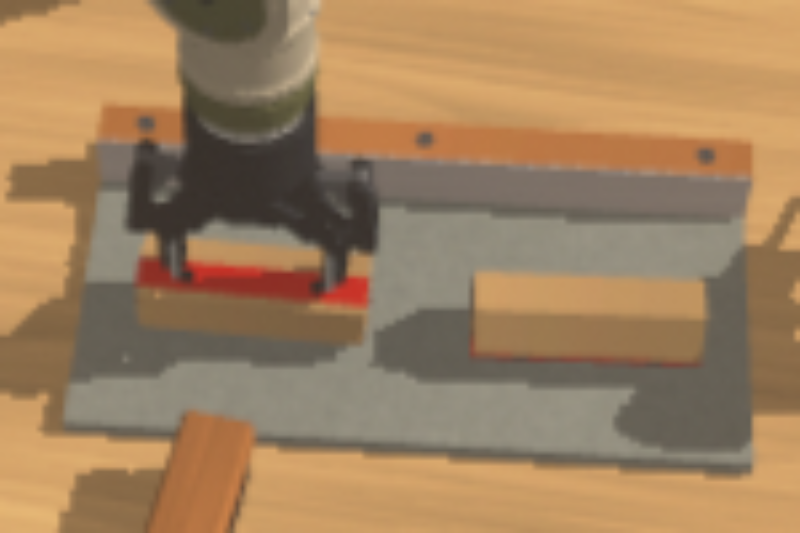

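```bash
python3 -m handwheel '[[3,0,-0.5,0,1],[6,0,-1,0,1],[10,0,-1,0,1],[14,0,-1,0,1],[18,0,0,0,1],[18,0,0,0,1]]' && python3 - <<'E'
from h import *
s=cam('scene');P=pts(s)
hsv=cv2.cvtColor(s['color'],cv2.COLOR_BGR2HSV)
red=(hsv[...,1]>150)&((hsv[...,0]<5)|(hsv[...,0]>174));red[:150]=0;red[230:]=0;red[:,:200]=0;red[:,270:]=0
q=P[red&(P[...,2]>.02)];A=np.c_[q[:,:2],np.ones(len(q))];w=np.linalg.lstsq(A,q[:,2],rcond=None)[0];print(len(q),q.mean(0),w,np.percentile(q[:,2],[5,95]))
cv2.imwrite('pics/e.png',cv2.resize(s['color'][130:230,190:340],(800,533)))
E
```

```text
clock: 5.3
tcp_pos: [0.5649, -0.0623, 0.0541]
orientation: [-0.001, -0.029, 1.0, 0.0]
wrist_force: [-0.2, 0.7, 0.8]
finger_gap: 0.0853
grip_force: 0.0
119 [ 0.5698037  -0.05915428  0.07248525] [ 1.3172285   0.07531955 -0.67362095] [0.05883817 0.06687075]
```

View pics/e.png

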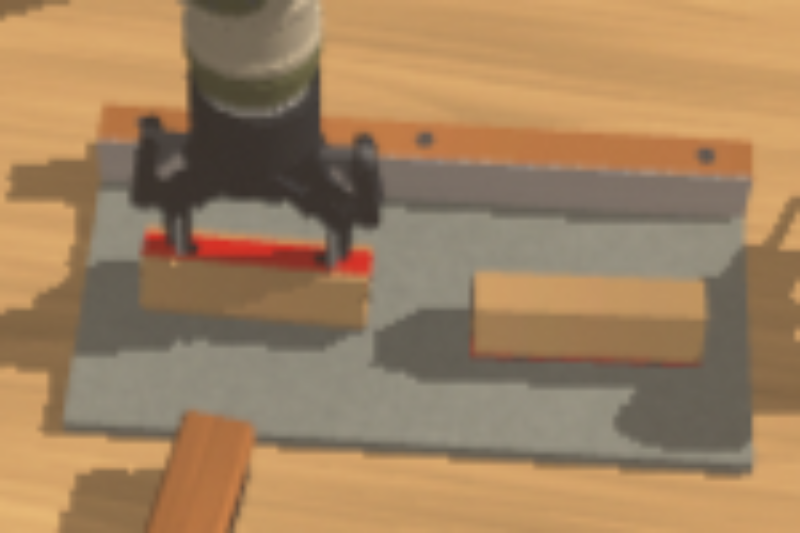

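A is flat with its red stripe on top. Next is B, which needs two rolls.

```bash
python3 -m handwheel '[[0,0,-40,0,1],[-12,50,-40,0,1],[-24,100,-40,-0.03,1],[-37,150,-40,-0.065,1],[-50,200,-40,-0.065,1],[-50,207,-40,-0.065,1],[-50,207,-10,-0.065,1],[-50,207,10,-0.065,1]]' && python3 m.py | grep top; python3 -m handwheel '[[0,0,0,0,1]]'
```

```text
clock: 6.15
tcp_pos: [0.6037, 0.1479, 0.0436]
orientation: [0.0, -0.062, 0.998, -0.0]
wrist_force: [-0.2, 0.1, -0.3]
finger_gap: 0.0849
grip_force: 0.0
top 499 c [562.6 -63.3] wl [ 37.8 140.8] axis from y->x deg -4.23 z 62.3
top 275 c [562.7 113.3] wl [37.1 81.6] axis from y->x deg -6.14 z 62.5
clock: 6.3
tcp_pos: [0.6022, 0.1467, 0.0431]
orientation: [-0.002, -0.061, 0.998, -0.0]
wrist_force: [0.4, 0.2, 0.2]
finger_gap: 0.0855
grip_force: 0.0
```

```bash
python3 -m handwheel '[[6,0,0,0,1],[12,0,0,0,1],[16,0,0,0,1],[18,0,0,0,1],[21,0,-1.5,0,1],[24,0,-3.3,0,1],[27,0,-5,0,1],[30,0,-6.5,0,1]]' && python3 -m handwheel '[[3,0,-1,0,1],[6,0,-1.8,0,1],[9,0,-2.5,0,1],[12,0,-3.2,0,1],[15,0,-3.5,0,1],[18,0,-3.7,0,1],[22,0,-4,0,1],[26,0,-4,0,1]]' && python3 -m handwheel '[[4,0,0,0,1],[8,0,0,0,1],[12,0,0,0,1],[12,0,-40,0,1],[-30,0,-40,0,1],[-70,0,-40,0,1],[-110,0,-40,0,1],[-130,0,-40,0,1]]' && python3 m.py | egrep 'top|red'
```

```text
clock: 7.1
tcp_pos: [0.5737, 0.1435, 0.0512]
orientation: [0.0, -0.062, 0.998, 0.0]
wrist_force: [0.4, 1.0, 0.5]
finger_gap: 0.0855
grip_force: 0.1
clock: 7.9
tcp_pos: [0.5477, 0.1403, 0.0549]
orientation: [-0.0, -0.062, 0.998, 0.0]
wrist_force: [0.3, 1.0, -0.9]
finger_gap: 0.0857
grip_force: 0.0
clock: 8.7
tcp_pos: [0.6802, 0.1565, 0.095]
orientation: [0.001, -0.061, 0.998, 0.0]
wrist_force: [-0.2, 0.3, 0.7]
finger_gap: 0.0857
grip_force: 0.0
top 498 c [562.7 -63.3] wl [ 38.5 140.8] axis from y->x deg -2.77 z 62.4
top 332 c [533.6 113.8] wl [38.6 90.4] axis from y->x deg -7.96 z 62.4
red 207 c [558.7 -68. ] wl [ 28.6 148.1] axis from y->x deg -6.71 z 63.0
red 53 c [556.4 117.2] wl [ 6.2 90.5] axis from y->x deg -6.98 z 48.3
```

```bash
python3 -m handwheel '[[45,0,0,0,1],[90,0,0,0,1],[106,0,0,0,1],[106,0,30,0,1],[106,0,51,0,1],[106,0,51,0,1],[112,0,51,0,1],[118,0,51,0,1]]' && python3 -m handwheel '[[2,0,0,0,1],[4,0,0,0,1],[7,0,-1.5,0,1],[10,0,-3.3,0,1],[13,0,-5,0,1],[16,0,-6.5,0,1],[19,0,-7.5,0,1],[22,0,-8.3,0,1]]' && python3 -m handwheel '[[3,0,-0.7,0,1],[6,0,-1.4,0,1],[9,0,-1.7,0,1],[13,0,-2,0,1],[17,0,-2,0,1],[21,0,-2,0,1],[25,0,-2,0,1],[29,0,-2,0,1]]' && python3 -m handwheel '[[0,0,-40,0,1],[-40,0,-40,0,1],[-80,0,-40,0,1],[-120,0,-40,0,1],[-140,0,-40,0,1],[-140,0,-40,0,1]]' && python3 m.py | egrep 'top|red'
```

```text
clock: 9.55
tcp_pos: [0.5604, 0.1418, 0.0451]
orientation: [0.001, -0.062, 0.998, 0.0]
wrist_force: [-0.5, -0.6, 1.7]
finger_gap: 0.0858
grip_force: 0.0
clock: 10.35
tcp_pos: [0.538, 0.1391, 0.0524]
orientation: [0.0, -0.062, 0.998, 0.0]
wrist_force: [1.2, -0.9, 2.5]
finger_gap: 0.0856
grip_force: 0.8
clock: 11.15
tcp_pos: [0.509, 0.1355, 0.0542]
orientation: [-0.0, -0.062, 0.998, 0.0]
wrist_force: [-0.7, 0.6, 0.2]
finger_gap: 0.0855
grip_force: 0.0
clock: 11.75
tcp_pos: [0.6509, 0.1528, 0.0937]
orientation: [0.001, -0.061, 0.998, 0.0]
wrist_force: [-0.8, -0.0, -0.5]
finger_gap: 0.0856
grip_force: 0.0
top 495 c [561.3 -63.4] wl [ 37.5 140.8] axis from y->x deg -4.34 z 62.3
top 325 c [505.  110.6] wl [38. 92.] axis from y->x deg -6.89 z 62.6
red 205 c [558.7 -68.8] wl [ 28.1 146.2] axis from y->x deg -6.81 z 62.8
red 138 c [511.7  75.6] wl [ 19.  161.8] axis from y->x deg -11.1 z 63.1
```

Both stripes are on top. I'll now slide B against the fence, with the tool squared to the jig.

```bash
python3 -m handwheel '[[49,0,0,0.026,1],[98,0,0,0.026,1],[98,0,40,0.026,1],[98,0,77,0.026,1],[98,0,77,0.026,1]]' && python3 -m handwheel '[[4,0,0,0,1],[8,0,0,0,1],[12,0,0,0,1],[16,0,0,0,1],[20,0,0,0,1],[24,0,0,0,1],[27,0,0,0,1],[29,0,0,0,1]]'
```

```text
clock: 12.3
tcp_pos: [0.5449, 0.1401, 0.0134]
orientation: [-0.005, -0.049, 0.999, -0.0]
wrist_force: [-1.5, 0.6, -0.4]
finger_gap: 0.0852
grip_force: 0.0
clock: 13.1
tcp_pos: [0.522, 0.1379, 0.0173]
orientation: [0.0, -0.049, 0.999, 0.0]
wrist_force: [2.5, -0.3, 0.3]
finger_gap: 0.0856
grip_force: 1.8
```

```bash
python3 -m handwheel '[[1,0,0,0,1],[2,0,0,0,1],[2,0,0,0,1],[2,0,0,0,1]]'; python3 -m handwheel '[[1,0,0,0,1],[2,0,0,0,1],[2,0,0,0,1],[2,0,0,0,1]]'
```

```text
clock: 13.5
tcp_pos: [0.522, 0.1378, 0.0177]
orientation: [0.001, -0.048, 0.999, 0.0]
wrist_force: [5.0, 0.1, -0.9]
finger_gap: 0.0855
grip_force: 2.6
clock: 13.9
tcp_pos: [0.5219, 0.1378, 0.0184]
orientation: [0.003, -0.048, 0.999, 0.0]
wrist_force: [7.9, 0.5, -0.8]
finger_gap: 0.0851
grip_force: 4.1
```

```bash
python3 -m handwheel '[[-10,0,0,0,1],[-30,0,0,0,1],[-30,0,-45,0,1],[-40,-48,-60,0,1],[-50,-96,-60,0,1],[-60,-144,-60,0,1],[-70,-190,-60,0,1],[-76,-205,-60,0,1]]' && python3 -m handwheel '[[0,0,30,0,1],[0,0,60,0,1],[0,0,60,0,1],[5,0,60,0,1],[10,0,60,0,1],[15,0,60,0,1],[20,0,60,0,1],[25,0,60,0,1]]'; python3 m.py | egrep 'top|red'
```

```text
clock: 14.7
tcp_pos: [0.6141, -0.0634, 0.0766]
orientation: [-0.001, -0.046, 0.999, -0.0]
wrist_force: [0.1, -0.7, 0.5]
finger_gap: 0.0857
grip_force: 0.0
clock: 15.5
tcp_pos: [0.5896, -0.0617, 0.0186]
orientation: [0.001, -0.049, 0.999, -0.0]
wrist_force: [1.2, 0.1, 1.4]
finger_gap: 0.0853
grip_force: 0.7
top 512 c [481.7 133.5] wl [ 38.4 140.4] axis from y->x deg -6.19 z 62.7
red 214 c [492.2  97.2] wl [ 34.7 214.5] axis from y->x deg -14.92 z 63.2
```

```bash
python3 -m handwheel '[[4,0,0,0,1],[8,0,0,0,1],[12,0,0,0,1],[16,0,0,0,1],[20,0,0,0,1],[24,0,0,0,1],[28,0,0,0,1],[32,0,0,0,1]]' && python3 -m handwheel '[[4,0,0,0,1],[8,0,0,0,1],[11,0,0,0,1],[14,0,0,0,1],[16,0,0,0,1],[18,0,0,0,1],[18,0,0,0,1]]' && python3 -m handwheel '[[1,0,0,0,1],[2,0,0,0,1],[2,0,0,0,1],[2,0,0,0,1]]'
```

```text
clock: 16.35
tcp_pos: [0.5567, -0.0647, 0.0173]
orientation: [-0.0, -0.049, 0.999, 0.0]
wrist_force: [1.5, 0.5, 1.6]
finger_gap: 0.0857
grip_force: 0.7
clock: 17.05
tcp_pos: [0.5416, -0.0663, 0.018]
orientation: [0.003, -0.049, 0.999, 0.0]
wrist_force: [6.9, 2.1, -2.2]
finger_gap: 0.0853
grip_force: 3.4
clock: 17.45
tcp_pos: [0.5416, -0.0663, 0.0186]
orientation: [0.004, -0.049, 0.999, 0.0]
wrist_force: [10.6, 4.2, -1.2]
finger_gap: 0.0855
grip_force: 5.1
```

A has reached the fence. I'll back off and check both blanks.

```bash
python3 -m handwheel '[[-10,0,0,0,1],[-30,0,0,0,1],[-30,0,-45,0,1],[-30,0,-90,0,1],[-60,40,-130,0,1],[-90,80,-140,0,1],[-130,90,-140,0,1],[-160,90,-140,0,1]]'; python3 m.py | egrep 'top|red|fence';python3 - <<'E'
from h import *
s=cam('scene')
cv2.imwrite('pics/f.png',cv2.resize(s['color'][110:260,170:370],(800,600)))
E
```

```text
clock: 18.25
tcp_pos: [0.6893, 0.0418, 0.1585]
orientation: [0.001, -0.05, 0.999, 0.0]
wrist_force: [0.9, 0.1, 0.5]
finger_gap: 0.0855
grip_force: 0.0
fence 87 c [522.  -72.4] wl [  8.8 129.6] axis from y->x deg -5.63 z 51.3
fence 633 c [464.9 -96.7] wl [ 44.  174.3] axis from y->x deg -5.57 z 52.5
top 479 c [501.7 -73.6] wl [ 38.3 133.5] axis from y->x deg -5.97 z 62.7
red 204 c [501.6 -76.2] wl [144.   26.2] axis from y->x deg 0.51 z 63.3
```

View pics/f.png

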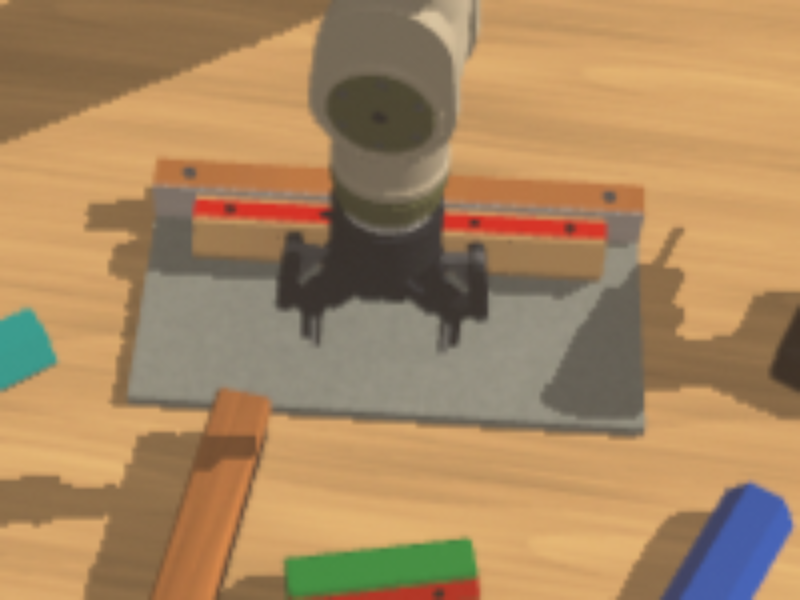

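The picture shows both stripes on top, A at (260,210) and B at (540,228), and both flush along the fence. The measured jig x is about 28 mm for each, and both are parallel to the fence.

```bash
python3 -c "
from workcell import workorder
print(workorder.hand_in())"
```

```text
the job is handed in; nothing more can be done
None
```

I rolled both blanks so their red stripes are on top, pushed them flush and square against the fence, and handed the job in at about 18 s; no verdict came back.

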